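# Nest the stray cup, then gather the tote's parts in its pouring corner

## Robot

A 6-joint arm with a two-finger parallel gripper is mounted at the origin on a cart in front of the work surface, level with it; the furniture and walls round the work are solid. World frame = base frame: x ahead of the robot, y to its left, z up, the work surface at z = 0. Lengths are in m, angles in rad, forces in N, time in s.
With the tool pointing down it reaches from about 0.225 to 0.875 m from the base axis. Payload 3.4 kg.
Tool frame: the origin (TCP) lies on the centre line of the jaws, within the pads' length; the fingertips stand 17 mm ahead of it and the grasp point (between the pads) lies 2 mm behind it (nose_length is the distance from the TCP to the fingertips, in m); z points along the fingers, y is the line along which they close (so a half turn about z gives the same grasp; the last joint's range is limited). The gripper opens to 85 mm and grips with 20 to 120 N. Pads are 22 mm wide; open, the fingers measure 114 mm over their backs; the gripper's body (76 mm by 85 mm) begins 54 mm behind the grasp point. The pads swing forward as they close: fully open they stand 13 mm farther back than shut.
Start: joints at [-0.121, 0.276, 1.505, -0, 1.361, -0.121], TCP at [0.575, -0, 0.248] pointing down, gripper open.
Joint ranges: [-2.89, 2.89], [-0.75, 2.08], [0.22, 2.7], [-1.18, 4.32], [0.11, 2.71], [-2.7, 2.7]. Speed limits (rad/s): [2.57, 2.57, 3.14, 3.14, 3.14, 3.14].

## Interface

Orientations are given as a unit quaternion [w, x, y, z].
In Python, from rig import get_state, get_image, sign_off, find_in, place_of, nose_length gives the robot as it stands.
- The arm moves only by the tool apply_moves, never from a script. Its argument "deltas" is one flat list of numbers, 5 for each row, row after row: the finger opening in mm, from 0 to 85.4, then the shift along the tool's x, y, z in mm, then the turn about the tool's z in degrees. A call has 1 to 12 rows; each row is the pose to reach, as a shift and turn from the pose commanded when the call began, along the tool's axes at that moment; what a row does not reach only later rows make up. A row lasts 1/12 s, in which the tool goes at most 41.7 mm and 7.16 degrees, less where a joint would pass 70% of its speed; a pose out of reach is approached as far as the arm can. A call with a gripper value outside its range is refused whole. The fingers move at their own pace and stop on an object; "squeeze" is the grip in N (left out, the last holds). Time passes only in rows, so rows that repeat a pose let the fingers close. It gives the time, the measured TCP pose, the force, the opening and the grip force at its end, in the units of the state.
- get_state(): the state, without advancing time (a new reading comes with each control period).
- get_image(name): name is "scene" or "side" or "wrist"; returns a dict with "frame" (384x512x3 uint8, red, green, blue), "K" (3x3 intrinsics, pixels), "position" and "orientation" of the camera in the world. Camera axes: x right, y down, z forward; pixel columns grow to the right and rows downward; lengths in m; the calibration is good to about 2 mm. A picture is of the moment at which its call begins. There is no depth.
- sign_off(): hands the job in; it is judged then, once.
Trained networks look in a picture, given as the dict that the camera call returned (one of the last four; its "shot" number tells which), for a name from the list of things; names that differ only in an ending like _2 or _b are one class to them, and where a whole thing is asked for, a point or a joint stands for the part that bears it (a point fixed in the world has none). Each returns a list of dicts, best first, with "score" (0 to 1); they miss things now and then, are a little off and sometimes report something else, mostly with a low value. They report only what shows in the picture. A call takes as long as a camera call. They do not tell look-alikes from the thing itself.
- find_in(query, picture): "point" ([column, row] in pixels, amid what is visible of it).
- place_of(query, picture): "point" ([column, row] in pixels: a listed point, or the origin of a listed thing).
The state is a dict: "clock": time; "qpos": joint angles; "qd": joint speeds; "effort": joint torques, N m; "position": TCP position; "ee_rot": TCP orientation; "contact_force": force on the tool from outside, world axes, zero at the start; "moment": the same for the moment, N m; "width": finger opening in m; "gripper_force": force on a finger pad.
Only numpy, scipy, OpenCV 4.12 (cv2) and the standard library are available. Lean on these libraries where they do the work, as an engineer would, in place of code of your own. Each camera call takes 0.05 s, during which the arm holds its last target. There are 200 camera calls.

## Task

Nest the small aluminium cup that stands on the bench upright into the like cup inside the steel tote, and let go of it. Then lift the tote clear of the bench by its black grip plate and tilt it, lipped corner opposite the plate lowest, until the cup stack and both blank flanges have slid together into that corner, and finish still holding it there in the air, tilted at about 25 degrees with the parts at rest in it. Leave the other things on the bench where they are.

Things in the scene. Friction and masses are not known exactly. Their poses are not given: they have to be found in the camera images.
- tote: loose open square steel tote, outside 146 x 146 mm, inside 140 x 140; walls 33 mm high, 3 mm thick; floor 3 mm; about 0.22 kg, slides easily. Origin: centre of its underside, z up. Its (-x,-y) corner has a small bevel and pouring lip; the (+x,+y) corner, away from the robot (yaw -1.1 to -0.45 rad), a large bevel with the black grip plate. Other corners square; parts stand loose on the slick floor
- tote_grip (a point): middle of the upper part of the black upright grip plate outside the tote's (+x,+y) corner, at (55, 55, 82) mm in the tote's frame, axes as the tote's. The plate is 12 mm thick along the tote's x = y diagonal, 58 mm wide across it, and spans 12 to 100 mm above the underside; take it across its thickness, firmly; good friction. A carton 0.14 m high with a cold head 0.44 m high stands left of it
- tote_corner (a point): foot of the bevelled pouring corner opposite the grip plate, on the inner floor at (-60, -60, 3) mm in the tote's frame; the bevel's legs are 22 mm, the lip stands out 11 mm at the rim. Parts in the tote begin to slide at a tilt of 5 to 7 degrees, along a wall at about 10
- cup_in: loose aluminium cup standing upright on the tote's floor; open top, 28 mm high, 48 mm across its plain top band (upper 11 mm), tapering below a step to 25 mm at the foot; mouth 40 mm wide, 4 mm thick at the rim and 2 mm below, floor 3 mm, 30 g; origin at the centre of its underside, z up through the mouth
- cup_out: the like cup, standing upright on the bench to the right of the tote; origin at the centre of its underside, z up. Nested, its step rests on the other's rim, its origin 11 mm above the other's, with about 1 mm play. Grip it from above across the 48 mm top band (17 to 28 mm above its foot). 0.1 m or more beyond it an open tool-case lid stands 0.21 m high
- flange_1: loose steel blank flange in the tote, a disc 34 mm across and 8 mm thick, 45 g, lying flat; origin at the centre of its underside
- flange_2: second blank flange in the tote, the same as the first; origin at the centre of its underside
- seal_box: bystander: small kraft box 40 x 55 x 28 mm, origin at the centre of its underside; leave alone
- grease_jar: bystander: small screw-lid jar, 28 mm across, 41 mm high, origin at the centre of its underside; leave alone
- tape_spool: bystander: spool of thread tape, 46 mm across, 14 mm high, origin at the centre of its underside; leave alone
- dish_pink: bystander: open dish 60 mm across, 12 mm high, origin at the centre of its underside; leave alone
- ring_clamp: bystander: ring clamp with wing screw, 70 x 49 x 20 mm, origin at the centre of its underside; leave alone
Things that resemble listed ones, but are neither listed nor needed, are in the scene too. Leave any blue or pink look-alike of the cup_in alone.

How it is judged:
By the outcome, as a careful person would: the job done as asked, in the order asked, and still so for the second after the job is handed in, while the arm keeps its last pose, push and grip.
It also fails if it takes over 58 s, if anything falls off the work surface, if the arm or the gripper's body presses on something with over 40 N, if the wrist force passes 120 N, or if a joint passes its speed limit or range.

## Working session

There is one attempt and no reset: what is moved stays moved. The work goes in short steps, Python scripts to look and compute and a tool call to move; the robot and the scene stay as the last step left them, time stands still between calls to the robot, and variables do not carry over. Pictures are saved under pics/ and viewed, at most 10 in all, crops included, and the job is handed in when it is done.

Besides the shell and the picture viewer there is one more tool, called after "Request:" in YAML: its name, and indented under it one key for each argument. apply_moves: Moves the arm, as the interface text tells. Its arguments: {"type":"object","properties":{"deltas":{"type":"array"},"squeeze":{"type":"number"}},"required":["deltas"]}

```bash
ls; mkdir -p pics; python3 - <<'E'
import rig,cv2
from rig import *
print(get_state()); print(nose_length)
for n in("scene","side"):
    p=get_image(n); cv2.imwrite(f"pics/{n}0.png",p["frame"][:,:,::-1]); print(n,p["position"],p["orientation"],p["K"].tolist() if hasattr(p["K"],"tolist") else p["K"])
    for q in("tote_grip","tote_corner","tote","cup_in","flange_1"):
        for f in(find_in,place_of): print(q,f.__name__,[([round(v) for v in d["point"]],round(d["score"],2)) for d in f(q,p)][:4])
E
```

```text
pics
{'clock': 0.0, 'qpos': array([-1.21023957e-01,  2.76613256e-01,  1.50613539e+00,  2.07398460e-05,
        1.36068035e+00, -1.20978233e-01]), 'qd': array([-5.50681054e-05,  4.13680264e-04, -2.32688550e-04, -1.10630264e-03,
       -1.18714087e-03, -2.06449932e-03]), 'effort': array([ 6.20495921e-04, -4.16768074e+01, -2.45808578e+01, -1.52056768e-04,
        1.11346930e-02,  1.69860516e-05]), 'position': array([5.74510788e-01, 4.74333927e-05, 2.47428359e-01]), 'ee_rot': array([-7.29116989e-04,  7.07124185e-01,  7.07088781e-01, -5.58146489e-04]), 'contact_force': array([ 0.07166365, -0.43975352, -0.26829351]), 'moment': array([0.03148263, 0.0263708 , 0.06632897]), 'gripper_force': 0.0, 'width': 0.08543302940007343}
0.017
scene [0.14560502 0.39317759 0.6746674 ] [ 0.14453248 -0.28768597  0.85240946 -0.41200152] [[353.87915420546307, 0.0, 252.1850316758297], [0.0, 353.87915420546307, 196.5769327007876], [0.0, 0.0, 1.0]]
tote_grip call [([252, 280], 0.85)]
tote_grip call [([246, 238], 0.77)]
tote_corner call [([254, 280], 0.83)]
tote_corner call [([251, 317], 0.71)]
tote call [([253, 2
[... 329 characters left out ...]
], 0.24)]
side [ 0.47901966 -1.33825581  0.51833889] [-0.56065048  0.82638337 -0.04272834  0.03059164] [[436.86946358761224, 0.0, 249.99482356799814], [0.0, 436.86946358761224, 188.47917804070087], [0.0, 0.0, 1.0]]
tote_grip call [([204, 180], 0.87)]
tote_grip call [([221, 166], 0.86), ([182, 270], 0.59), ([190, 179], 0.37)]
tote_corner call [([201, 182], 0.86)]
tote_corner call [([188, 178], 0.67)]
tote call [([201, 178], 0.96)]
tote call [([202, 185], 0.9)]
cup_in call [([215, 198], 0.67), ([207, 181], 0.63), ([191, 208], 0.6), ([307, 171], 0.47)]
cup_in call [([212, 187], 0.66), ([192, 214], 0.61), ([306, 174], 0.61), ([214, 205], 0.58)]
flange_1 call [([200, 223], 0.55)]
flange_1 call []
```

View pics/scene0.png

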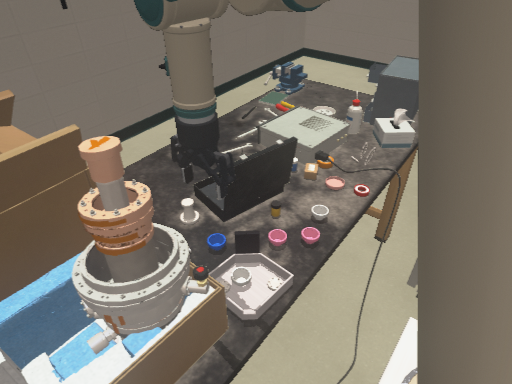

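View pics/side0.png

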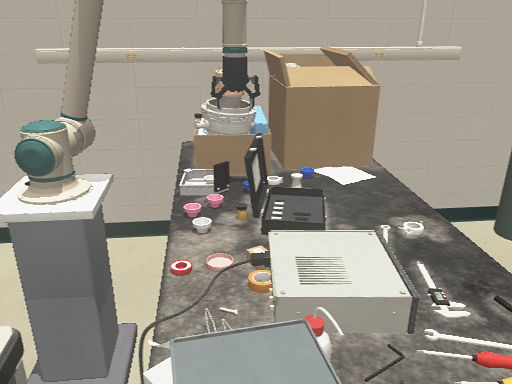

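```bash
cat > h.py <<'E'
import numpy as np
from rig import *
from scipy.spatial.transform import Rotation as R
def rot(q): return R.from_quat(np.r_[q[1:],q[0]])
def ray(p,uv):
    d=np.linalg.inv(p["K"])@[uv[0],uv[1],1]; return np.array(p["position"]),rot(p["orientation"]).apply(d)
def onz(p,uv,z):
    o,d=ray(p,uv); return o+d*(z-o[2])/d[2]
def tri(a,b):
    (o1,d1),(o2,d2)=a,b; d1=d1/np.linalg.norm(d1);d2=d2/np.linalg.norm(d2)
    s=np.linalg.lstsq(np.c_[d1,-d2],o2-o1,rcond=None)[0]; x,y=o1+d1*s[0],o2+d2*s[1]; return (x+y)/2,np.linalg.norm(x-y)
def proj(p,X):
    c=rot(p["orientation"]).inv().apply(np.array(X)-p["position"]); u=p["K"]@c; return u[:2]/u[2]
E
python3 - <<'E'
from h import *
np.set_printoptions(precision=4,suppress=True)
a=get_image("scene");b=get_image("side")
for n,u,z in(("cup_out rim",(320,209.5),.028),("tote",(245,284),0),("grip",(246,238),.082),("corner",(251,317),.003),("cup_in",(239,283),.003),("pink1",(276,243),0),("pink2",(309,240),0)): print(n,onz(a,u,z))
for n,u,z in(("cup_out rim",(202,222),.028),("tote",(202,185),0),("grip",(221,166),.082),("corner",(188,178),.003)): print(n,onz(b,u,z))
for q in("cup_out","tote","tote_grip","tote_corner"):
    for p in(a,b): print(q,[(np.round(d["point"]),round(d["score"],2),onz(p,d["point"],.082 if "grip" in q else 0)) for d in place_of(q,p)])
E
```

```text
cup_out rim [ 0.4623 -0.322   0.028 ]
tote [ 0.4842 -0.0091  0.    ]
grip [ 0.5242 -0.0661  0.082 ]
corner [0.4183 0.053  0.003 ]
cup_in [ 0.4957 -0.0011  0.003 ]
pink1 [ 0.5018 -0.1628  0.    ]
pink2 [ 0.438  -0.2247  0.    ]
cup_out rim [ 0.4639 -0.3296  0.028 ]
tote [0.464  0.0042 0.    ]
grip [ 0.5256 -0.0504  0.082 ]
corner [0.4171 0.067  0.003 ]
cup_out [(array([319., 214.]), 0.51, array([ 0.4672, -0.3334,  0.    ]))]
cup_out [(array([202., 230.]), 0.55, array([ 0.4642, -0.3222,  0.    ])), (array([189., 180.]), 0.52, array([0.4201, 0.0592, 0.    ]))]
tote [(array([247., 284.]), 0.67, array([ 0.4808, -0.0121, -0.    ]))]
tote []
tote_grip [(array([243., 237.]), 0.89, array([ 0.5318, -0.0633,  0.082 ]))]
tote_grip [(array([220., 168.]), 0.71, array([ 0.5206, -0.0671,  0.082 ]))]
tote_corner [(array([251., 321.]), 0.92, array([0.4139, 0.0584, 0.    ]))]
tote_corner [(array([186., 179.]), 0.95, array([0.4115, 0.0688, 0.    ]))]
```

Request:
apply_moves:
  deltas: [85,-325,-110,80,0,85,-325,-110,80,0,85,-325,-110,80,0,85,-325,-110,80,0,85,-325,-110,80,0,85,-325,-110,80,0,85,-325,-110,80,0,85,-325,-110,80,0,85,-325,-110,80,0,85,-325,-110,80,0,85,-325,-110,80,0]

```text
clock: 2.52
position: [0.4645, -0.3256, 0.1679]
ee_rot: [-0.001, 0.708, 0.706, 0.0]
contact_force: [-0.8, 0.6, 0.3]
width: 0.0846
gripper_force: 0.0
```

```bash
python3 - <<'E'
from h import *
import cv2
s=get_state();print(s["clock"],s["position"],s["ee_rot"],s["qpos"])
p=get_image("wrist");cv2.imwrite("pics/w1.png",p["frame"][:,:,::-1])
print(p["position"],p["orientation"])
for d in place_of("cup_out",p)+find_in("cup_out",p): print(d, onz(p,d["point"],0), onz(p,d["point"],.028))
E
```

```text
2.5167 [ 0.46453001 -0.32564193  0.16790843] [-5.76067825e-04  7.08055695e-01  7.06156276e-01  3.39465892e-04] [-7.34502394e-01  3.20949187e-01  1.64798451e+00  8.00424190e-04
  1.17377418e+00 -7.32126123e-01]
[ 0.46474356 -0.25055251  0.2928156 ] [ 1.48313145e-01  9.88939267e-01 -1.51861674e-03 -1.75345915e-04]
{'point': [259.0, 176.1], 'score': 0.58} [ 0.46564792 -0.31942458  0.        ] [ 0.46556144 -0.3128388   0.028     ]
{'point': [289.8, 307.5], 'score': 0.58} [ 0.50379837 -0.48784007  0.        ] [ 0.50006382 -0.46514985  0.028     ]
{'point': [255.1, 181.7], 'score': 0.88} [ 0.46142537 -0.32560816  0.        ] [ 0.46174266 -0.31843109  0.028     ]
```

View pics/w1.png

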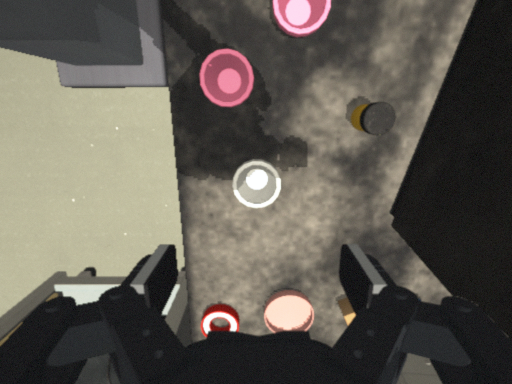

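Request:
apply_moves:
  deltas: [85,5,0,40,0,85,5,0,80,0,85,5,0,115,0,85,5,0,135,0,85,5,0,144,0,85,5,0,144,0,35,5,0,144,0,35,5,0,144,0,35,5,0,144,0,35,5,0,144,0,35,5,0,144,0,35,5,0,144,0]
  squeeze: 35

```text
clock: 3.67
position: [0.4662, -0.3208, 0.0266]
ee_rot: [0.002, 0.707, 0.707, 0.0]
contact_force: [-0.2, 1.2, 4.6]
width: 0.0469
gripper_force: 35.1
```

Request:
apply_moves:
  deltas: [35,0,0,0,0,35,0,0,0,0,35,0,0,-30,0,35,0,0,-70,0,35,0,0,-110,0,35,0,0,-130,0,35,0,0,-130,0]

```text
clock: 4.25
position: [0.468, -0.3227, 0.1614]
ee_rot: [0.007, 0.707, 0.707, 0.0]
contact_force: [0.2, -0.7, -0.1]
width: 0.0465
gripper_force: 36.2
```

```bash
python3 - <<'E'
from h import *
import cv2
s=get_state();print(s["clock"],s["position"],s["ee_rot"],s["width"],s["gripper_force"],s["contact_force"])
p=get_image("wrist");cv2.imwrite("pics/w2.png",p["frame"][:,:,::-1])
E
```

```text
4.25 [ 0.46803188 -0.32266205  0.16144305] [7.01059053e-03 7.07124907e-01 7.07053743e-01 4.70878601e-04] 0.046543018631160483 36.177566181868315 [ 0.18016942 -0.6905812  -0.14911836]
```

View pics/w2.png

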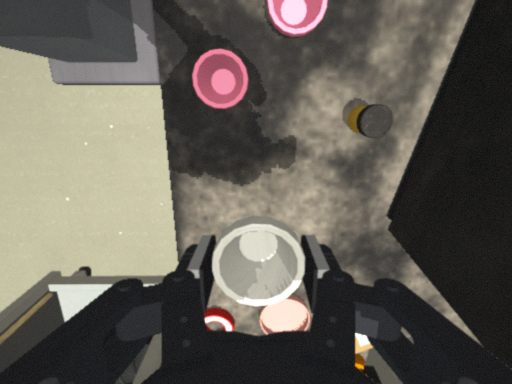

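```bash
python3 - <<'E'
from h import *
np.set_printoptions(precision=3,suppress=True)
a=get_image("scene")
for n,u,z in(("carton corner",(225,292),.14),("carton far",(85,250),.14),("nozzle",(212,285),.17),("flangeR",(190,280),.2),("knob",(200,272),.17),("can top R",(188,245),.3),("blue",(217,245),.0),("spool",(190,215),.0),("copper top",(120,148),.44)): print(n,onz(a,u,z))
import cv2
cv2.imwrite("pics/s2.png",cv2.resize(a["frame"][200:344,160:352,::-1],(768,576),interpolation=cv2.INTER_CUBIC))
for q in("cup_in","flange_1","tote"):
    print(q,[(d["point"],round(d["score"],2),onz(a,d["point"],.003)) for d in place_of(q,a)])
E
```

```text
carton corner [0.432 0.11  0.14 ]
carton far [0.731 0.206 0.14 ]
nozzle [0.444 0.129 0.17 ]
flangeR [0.462 0.159 0.2  ]
knob [0.481 0.121 0.17 ]
can top R [0.444 0.165 0.3  ]
blue [ 0.621 -0.063  0.   ]
spool [ 0.764 -0.106  0.   ]
copper top [0.53  0.181 0.44 ]
cup_in [([240.4, 285.6], 0.82, array([0.488, 0.003, 0.003])), ([275.8, 240.9], 0.79, array([ 0.505, -0.166,  0.003])), ([310.9, 239.9], 0.61, array([ 0.433, -0.225,  0.003])), ([215.8, 248.5], 0.55, array([ 0.613, -0.05 ,  0.003]))]
flange_1 [([224.9, 291.8], 0.49, array([0.506, 0.038, 0.003])), ([270.5, 284.7], 0.43, array([ 0.434, -0.042,  0.003]))]
tote [([248.4, 282.9], 0.62, array([ 0.478, -0.015,  0.003])), ([240.7, 281.3], 0.26, array([ 0.496, -0.007,  0.003]))]
```

View pics/s2.png

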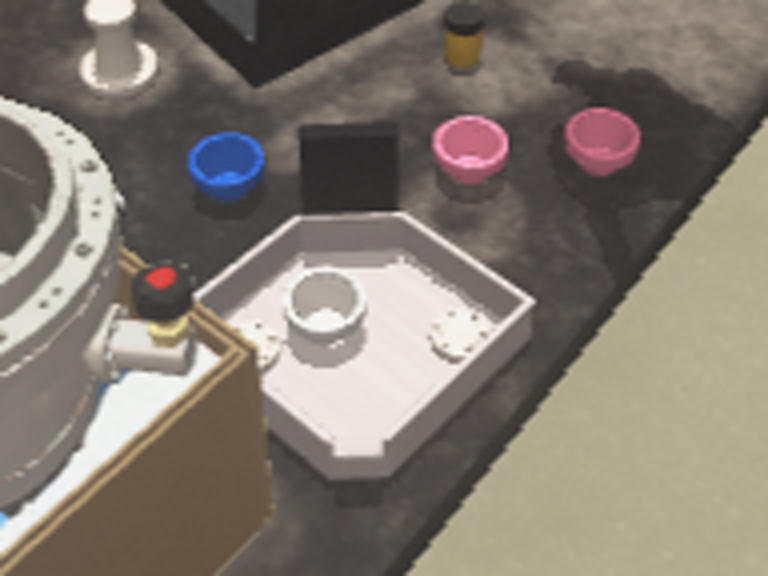

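Request:
apply_moves:
  deltas: [35,40,5,-5,0,35,80,10,-10,0,35,120,15,-10,0,35,160,20,-10,0,35,200,25,-10,0,35,235,25,-10,0,35,245,25,-10,0,35,245,25,-10,0,35,245,25,-10,0]

```text
clock: 5.25
position: [0.4897, -0.075, 0.1634]
ee_rot: [-0.0, 0.706, 0.708, -0.001]
contact_force: [-0.4, 0.2, -0.0]
width: 0.0469
gripper_force: 36.2
```

```bash
python3 - <<'E'
from h import *
import cv2
np.set_printoptions(precision=4,suppress=True)
s=get_state();print(s["clock"],s["position"],s["ee_rot"],s["width"],s["gripper_force"])
p=get_image("wrist");cv2.imwrite("pics/w3.png",p["frame"][:,:,::-1])
for q,z in(("cup_in",.003),("flange_1",.003),("tote",0),("tote_grip",.082),("tote_corner",.003)):
    print(q,[(np.array(d["point"]),round(d["score"],2),onz(p,d["point"],z)) for d in place_of(q,p)])
print([onz(p,(u,v),.031) for u in(200,300) for v in(100,200)])
E
```

```text
5.25 [ 0.4897 -0.075   0.1634] [-0.0004  0.7065  0.7077 -0.0008] 0.046882831821444676 36.16384989582002
cup_in [(array([374.2, 167.3]), 0.79, array([ 0.6097, -0.0577,  0.003 ])), (array([260.1, 116.2]), 0.77, array([ 0.4914, -0.0069,  0.003 ])), (array([215.6, 303.5]), 0.63, array([ 0.4382, -0.2258,  0.003 ]))]
flange_1 [(array([285.7,  72.7]), 0.93, array([0.5153, 0.0325, 0.003 ])), (array([194.7, 154.1]), 0.88, array([ 0.4248, -0.0443,  0.003 ]))]
tote [(array([241. , 117.1]), 0.97, array([ 0.4725, -0.0079,  0.    ]))]
tote_grip [(array([305. , 200.6]), 0.97, array([ 0.526, -0.068,  0.082])), (array([180.9,  44.5]), 0.47, array([0.4384, 0.0407, 0.082 ])), (array([196.5, 155. ]), 0.31, array([ 0.444 , -0.0326,  0.082 ]))]
tote_corner [(array([183.9,  45.9]), 0.78, array([0.4213, 0.055 , 0.003 ]))]
[array([0.4388, 0.0073, 0.031 ]), array([ 0.4334, -0.0844,  0.031 ]), array([0.5259, 0.0074, 0.031 ]), array([ 0.5301, -0.0842,  0.031 ])]
```

View pics/w3.png

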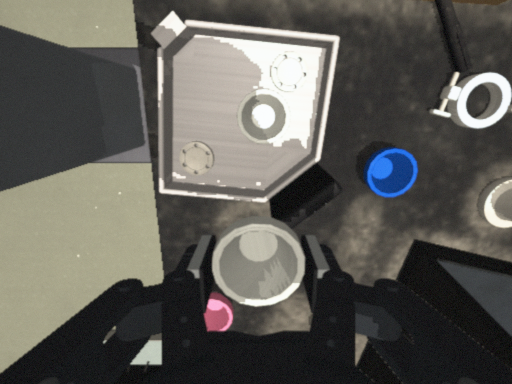

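Request:
apply_moves:
  deltas: [35,20,2,0,7,35,40,2,0,14,35,55,2,0,21,35,65,2,0,28,35,68,2,0,35,35,68,2,0,42,35,68,2,0,49,35,68,2,0,49,35,68,2,0,49,35,68,2,0,49]

```text
clock: 6.38
position: [0.4921, -0.0075, 0.1643]
ee_rot: [0.0, 0.936, 0.351, 0.0]
contact_force: [0.5, 0.5, -0.4]
width: 0.0467
gripper_force: 36.2
```

Request:
apply_moves:
  deltas: [35,0,0,30,0,35,0,0,60,0,35,0,0,85,0,35,0,0,100,0,35,0,0,100,0]

```text
clock: 6.8
position: [0.4894, -0.0069, 0.0613]
ee_rot: [-0.002, 0.936, 0.351, -0.003]
contact_force: [-0.7, 0.0, 0.2]
width: 0.0467
gripper_force: 36.2
```

```bash
python3 - <<'E'
from h import *
import cv2
s=get_state();print(s["clock"],s["position"],s["ee_rot"],s["contact_force"])
p=get_image("scene");cv2.imwrite("pics/s4.png",cv2.resize(p["frame"][180:324,160:352,::-1],(768,576),interpolation=cv2.INTER_CUBIC))
E
```

```text
6.8 [ 0.48944499 -0.00691348  0.06133798] [-0.0017291   0.93645741  0.35076343 -0.00308874] [-0.74101041  0.04451064  0.17747508]
```

View pics/s4.png

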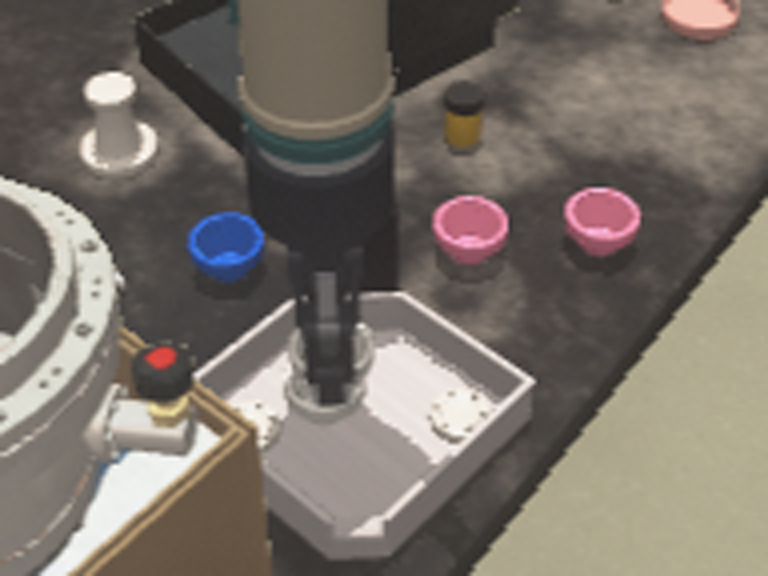

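Request:
apply_moves:
  deltas: [35,0,0,6,0,35,0,0,12,0,35,0,0,17,0,35,0,0,17,0,35,0,0,17,0]

```text
clock: 7.27
position: [0.4921, -0.007, 0.0475]
ee_rot: [0.0, 0.937, 0.35, 0.0]
contact_force: [0.3, -0.0, -0.7]
width: 0.0464
gripper_force: 36.2
```

Request:
apply_moves:
  deltas: [58,0,0,0,0,60,0,0,0,0,62,0,0,0,0,62,0,0,0,0,62,0,0,0,0,62,0,0,-15,0,62,0,0,-40,0,62,0,0,-80,0,62,0,0,-110,0,62,0,0,-130,0,62,0,0,-130,0]

```text
clock: 8.18
position: [0.4954, -0.0076, 0.1822]
ee_rot: [0.003, 0.937, 0.35, 0.005]
contact_force: [0.5, 0.3, 0.3]
width: 0.0621
gripper_force: 0.0
```

```bash
python3 - <<'E'
from h import *
import cv2
np.set_printoptions(precision=4,suppress=True)
s=get_state();print(s["clock"],s["position"],s["ee_rot"],s["contact_force"])
p=get_image("wrist");cv2.imwrite("pics/w5.png",p["frame"][:,:,::-1])
for q,z in(("tote_grip",.082),("tote_corner",.003),("tote",0)):
    print(q,[(np.array(d["point"]),round(d["score"],2),onz(p,d["point"],z)) for d in place_of(q,p)])
a=get_image("scene")
print([(d["point"],round(d["score"],2),onz(a,d["point"],.082)) for d in place_of("tote_grip",a)])
b=a["frame"][180:324,160:352,::-1]; b=cv2.resize(b,(400,300)); cv2.imwrite("pics/both5.png",np.hstack([cv2.resize(p["frame"][:,:,::-1],(400,300)),b]))
E
```

```text
8.1833 [ 0.4954 -0.0076  0.1822] [0.0028 0.9366 0.3503 0.0047] [0.5372 0.3296 0.2756]
tote_grip [(array([336.1, 220.5]), 0.88, array([ 0.5276, -0.0705,  0.082 ])), (array([256.9, 180.8]), 0.39, array([0.5094, 0.0047, 0.082 ]))]
tote_corner [(array([171.2, 191.9]), 0.67, array([0.4218, 0.0565, 0.003 ]))]
tote [(array([246. , 242.5]), 0.3, array([ 0.4278, -0.0491,  0.    ]))]
[([247.0, 238.8], 0.94, array([ 0.5206, -0.0655,  0.082 ])), ([241.8, 276.0], 0.33, array([0.4613, 0.0276, 0.082 ]))]
```

View pics/both5.png

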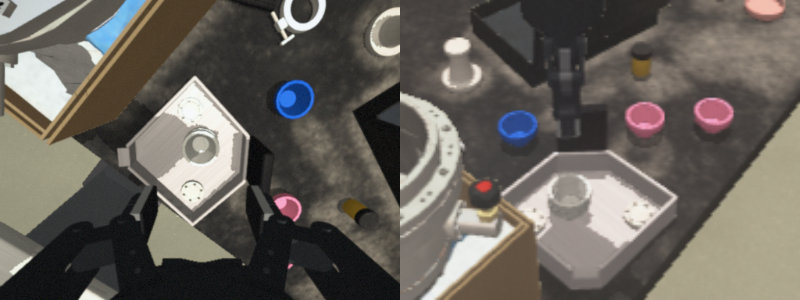

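Request:
apply_moves:
  deltas: [62,0,0,-35,0,62,0,0,-70,0,62,25,30,-110,0,62,50,60,-130,0,62,75,90,-140,0,62,100,120,-140,0,62,125,150,-140,0,62,150,180,-140,0,62,175,210,-140,0,62,200,240,-140,0,62,225,275,-140,0]

```text
clock: 9.4
position: [0.8421, -0.0662, 0.3152]
ee_rot: [-0.001, 0.937, 0.351, -0.001]
contact_force: [1.9, -1.0, 1.5]
width: 0.0619
gripper_force: 0.0
```

Request:
apply_moves:
  deltas: [62,20,22,0,0,62,40,45,0,0,62,60,68,0,0,62,80,90,0,0,62,100,112,0,0]

```text
clock: 9.82
position: [0.9225, -0.0794, 0.2851]
ee_rot: [0.007, 0.937, 0.35, 0.014]
contact_force: [0.3, 0.0, 1.8]
width: 0.0622
gripper_force: 0.0
```

```bash
python3 - <<'E'
from h import *
np.set_printoptions(precision=4,suppress=True)
s=get_state();print(s["clock"],s["position"],s["ee_rot"],s["qpos"]); print(rot(s["ee_rot"]).as_matrix()[:,2])
E
```

```text
9.8167 [ 0.9225 -0.0794  0.2851] [0.0067 0.9366 0.3501 0.0143] [-0.1619  0.9265  0.2222  0.0028  1.9615  0.6946]
[ 0.0314 -0.0025 -0.9995]
```

Request:
apply_moves:
  deltas: [62,30,35,0,0,62,60,70,0,0,62,90,105,0,0,62,120,140,0,0,62,120,140,0,0,62,120,140,0,0]

```text
clock: 10.32
position: [0.9592, -0.0907, 0.2401]
ee_rot: [0.016, 0.936, 0.35, 0.032]
contact_force: [0.9, 0.1, 0.4]
width: 0.0621
gripper_force: 0.0
```

```bash
python3 - <<'E'
from h import *
np.set_printoptions(precision=4,suppress=True)
s=get_state();print(s["clock"],s["position"],s["ee_rot"],s["qpos"]); print(rot(s["ee_rot"]).as_matrix())
E
```

```text
10.3167 [ 0.9592 -0.0907  0.2401] [0.0157 0.9361 0.3499 0.0324] [-0.1684  0.9767  0.2204  0.0058  1.8726  0.6888]
[[ 0.753   0.6541  0.0717]
 [ 0.6562 -0.7546 -0.0066]
 [ 0.0498  0.052  -0.9974]]
```

Request:
apply_moves:
  deltas: [62,-30,-26,0,0,62,-60,-52,0,0,62,-90,-78,0,0,62,-120,-104,0,0,62,-150,-130,0,0,62,-150,-130,0,0,62,-150,-130,0,0]

```text
clock: 10.9
position: [0.7556, -0.0905, 0.2279]
ee_rot: [0.015, 0.936, 0.35, 0.031]
contact_force: [-0.8, -0.0, -0.0]
width: 0.0617
gripper_force: 0.0
```

```bash
python3 - <<'E'
from h import *
np.set_printoptions(precision=4,suppress=True)
s=get_state();print(s["clock"],s["position"],s["ee_rot"],s["qpos"]); print(rot(s["ee_rot"]).as_matrix())
E
```

```text
10.9 [ 0.7556 -0.0905  0.2279] [0.0148 0.9362 0.3498 0.0307] [-0.2143  0.5358  1.1387  0.0084  1.3995  0.6402]
[[ 0.7534  0.654   0.0678]
 [ 0.6559 -0.7549 -0.0063]
 [ 0.047   0.0492 -0.9977]]
```

```bash
python3 - <<'E'
from h import *
np.set_printoptions(precision=1,suppress=True)
s=get_state(); M=rot(s["ee_rot"]).as_matrix()
for g in((.525,-.067,.21),(.525,-.067,.15),(.525,-.067,.08)): print(g,M.T@(np.array(g)-s["position"])*1e3)
E
```

```text
(0.525, -0.067, 0.21) [-159.2 -169.4    2.1]
(0.525, -0.067, 0.15) [-162.  -172.4   62. ]
(0.525, -0.067, 0.08) [-165.3 -175.8  131.8]
```

Request:
apply_moves:
  deltas: [70,-25,-28,0,0,70,-50,-55,0,0,70,-75,-82,0,0,70,-100,-108,0,0,70,-125,-134,0,0,70,-148,-158,0,0,70,-160,-170,2,0,70,-162,-172,30,0,70,-162,-172,50,0,70,-162,-172,55,0,70,-162,-172,55,0,70,-162,-172,55,0]

```text
clock: 11.9
position: [0.5319, -0.0681, 0.1553]
ee_rot: [0.016, 0.936, 0.35, 0.033]
contact_force: [0.7, 0.3, 1.0]
width: 0.0698
gripper_force: 0.0
```

```bash
python3 - <<'E'
from h import *
import cv2
np.set_printoptions(precision=4,suppress=True)
s=get_state();print(s["clock"],s["position"],s["ee_rot"]); M=rot(s["ee_rot"]).as_matrix()
p=get_image("wrist")
print([(d["point"],round(d["score"],2),onz(p,d["point"],.082)) for d in place_of("tote_grip",p)])
a=get_image("scene")
print([(d["point"],round(d["score"],2),onz(a,d["point"],.082)) for d in place_of("tote_grip",a)])
print(M.T@(np.array((.525,-.067,.08))-s["position"])*1e3)
cv2.imwrite("pics/b6.png",np.hstack([cv2.resize(x["frame"][:,:,::-1],(400,300)) for x in(p,a)]))
E
```

```text
11.9 [ 0.5319 -0.0681  0.1553] [0.016 0.936 0.35  0.033]
[([252.4, 222.4], 0.59, array([ 0.5285, -0.0704,  0.082 ]))]
[([243.7, 238.1], 0.6, array([ 0.5283, -0.0626,  0.082 ]))]
[-8.2547 -9.3666 74.572 ]
```

View pics/b6.png

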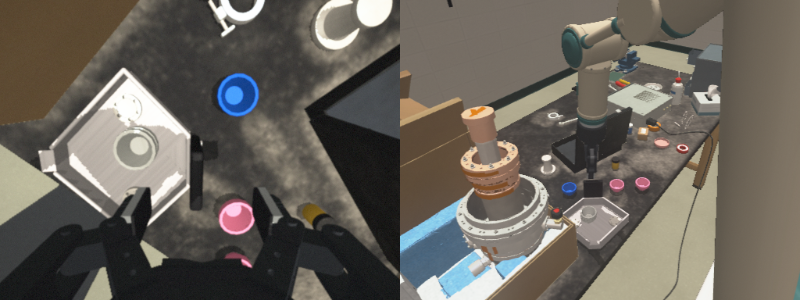

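Request:
apply_moves:
  deltas: [70,-3,-3,25,0,70,-5,-6,45,0,70,-6,-7,62,0,70,-7,-8,75,0,70,-7,-8,75,0,70,-7,-8,75,0,40,-7,-8,75,0,30,-7,-8,75,0,20,-7,-8,75,0,10,-7,-8,75,0,6,-7,-8,75,0,4,-7,-8,75,0]
  squeeze: 110

```text
clock: 13.1
position: [0.5261, -0.0664, 0.0808]
ee_rot: [0.015, 0.936, 0.349, 0.033]
contact_force: [1.0, 0.0, 14.5]
width: 0.0112
gripper_force: 107.4
```

Request:
apply_moves:
  deltas: [4,0,0,0,0,4,0,0,0,0,4,0,0,0,0,4,0,0,-2,0,4,0,0,-6,0,4,0,0,-12,0,4,0,0,-20,0,4,0,0,-30,0,4,0,0,-38,0,4,0,0,-42,0,4,0,0,-43,0,4,0,0,-43,0]

```text
clock: 14.1
position: [0.5222, -0.0666, 0.1221]
ee_rot: [0.016, 0.936, 0.35, 0.032]
contact_force: [-0.5, -0.1, -3.3]
width: 0.0108
gripper_force: 107.0
```

```bash
python3 - <<'E'
from h import *
import cv2
np.set_printoptions(precision=4,suppress=True)
s=get_state();print(s["clock"],s["position"],s["ee_rot"],s["qpos"],s["contact_force"],s["moment"])
p=get_image("wrist");a=get_image("scene")
for q in("cup_in","flange_1","tote_corner"):print(q,[(d["point"],round(d["score"],2)) for d in place_of(q,a)])
cv2.imwrite("pics/b7.png",np.hstack([cv2.resize(p["frame"][:,:,::-1],(400,300)),cv2.resize(a["frame"][180:324,160:352,::-1],(400,300))]))
E
```

```text
14.1 [ 0.5222 -0.0666  0.1221] [0.0157 0.9361 0.35   0.0324] [-0.2674  0.2754  1.853   0.0154  0.9422  0.5791] [-0.5492 -0.095  -3.2896] [-0.1483 -0.0677 -0.0047]
cup_in [([217.2, 248.1], 0.83), ([276.6, 240.8], 0.6), ([311.5, 236.9], 0.6), ([243.2, 270.2], 0.46), ([276.0, 215.0], 0.45)]
flange_1 [([222.6, 283.9], 0.6), ([276.7, 272.9], 0.53)]
tote_corner [([251.1, 313.2], 0.6)]
```

View pics/b7.png

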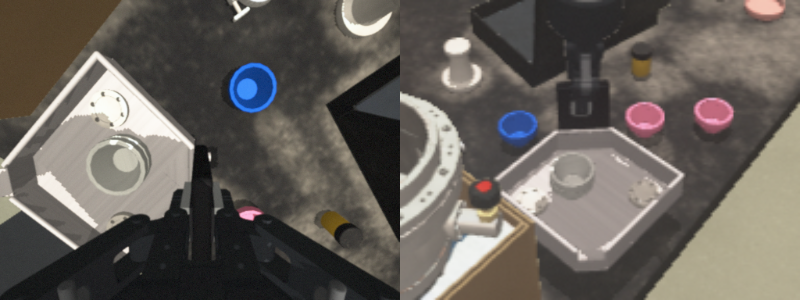

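Request:
apply_moves:
  deltas: [4,0,0,-8,0,4,1,1,-24,0,4,2,2,-48,0,4,4,4,-78,0,4,5,5,-108,0,4,7,7,-138,0,4,8,8,-168,0,4,10,10,-198,0,4,11,11,-225,0,4,13,13,-248,0,4,14,14,-265,0,4,14,14,-275,0]

```text
clock: 15.35
position: [0.5227, -0.0663, 0.4003]
ee_rot: [0.017, 0.936, 0.35, 0.034]
contact_force: [0.8, -0.5, -3.5]
width: 0.0107
gripper_force: 107.4
```

Request:
apply_moves:
  deltas: [4,0,0,-3,-1,4,0,0,-3,-4,4,0,0,-3,-8,4,0,0,-3,-12,4,0,0,-3,-16,4,0,0,-3,-20,4,0,0,-3,-24,4,0,0,-3,-28,4,0,0,-3,-32,4,0,0,-3,-36,4,0,0,-3,-38,4,0,0,-3,-39]

```text
clock: 16.35
position: [0.5214, -0.0659, 0.3988]
ee_rot: [0.024, 0.765, 0.643, 0.024]
contact_force: [-0.2, 0.3, -4.4]
width: 0.0108
gripper_force: 107.3
```

```bash
cat > st.py <<'E'
from h import *
np.set_printoptions(precision=4,suppress=True)
s=get_state();M=rot(s["ee_rot"]).as_matrix();z=M[:,2]
print(s["clock"],s["position"],s["qpos"],s["contact_force"],s["width"],s["gripper_force"]);print(M)
print("tilt",np.degrees(np.arccos(-z[2])),"tilt az",np.degrees(np.arctan2(z[1],z[0])),"tooly az",np.degrees(np.arctan2(M[1,1],M[0,1])),"pos az",np.degrees(np.arctan2(s["position"][1],s["position"][0])))
E
python3 st.py
```

```text
16.35 [ 0.5214 -0.0659  0.3988] [-0.2667  0.1146  1.3534  0.0127  1.6066 -0.0931] [-0.1875  0.3156 -4.3816] 0.010756348782458996 107.27012157440186
[[ 0.1716  0.9828  0.068 ]
 [ 0.9851 -0.1716 -0.0054]
 [ 0.0064  0.0679 -0.9977]]
tilt 3.9090545831360943 tilt az -4.532803587820472 tooly az -9.905710695334479 pos az -7.203936621069409
```

Request:
apply_moves:
  deltas: [4,0,3,0,0,4,0,9,0,0,4,0,18,0,0,4,0,30,0,0,4,0,45,0,0,4,0,63,0,0,4,0,82,0,0,4,0,102,0,0,4,0,122,0,0,4,0,142,0,0,4,0,162,0,0,4,0,182,0,0]

```text
clock: 17.35
position: [0.7028, -0.098, 0.4124]
ee_rot: [0.025, 0.766, 0.642, 0.025]
contact_force: [0.5, -0.4, -2.8]
width: 0.0106
gripper_force: 107.2
```

Request:
apply_moves:
  deltas: [4,0,20,0,0,4,0,40,0,0,4,0,60,0,0,4,0,80,0,0,4,0,100,0,0,4,0,120,0,0,4,0,140,0,0,4,0,160,0,0,4,0,180,0,0,4,0,200,0,0,4,0,220,0,0,4,0,240,0,0]

```text
clock: 18.35
position: [0.8762, -0.13, 0.3941]
ee_rot: [0.039, 0.765, 0.642, 0.037]
contact_force: [-0.7, -1.1, -3.4]
width: 0.0108
gripper_force: 107.7
```

```bash
python3 st.py
```

```text
18.35 [ 0.8762 -0.13    0.3941] [-0.2308  0.8056  0.2204  0.0142  2.0087 -0.0495] [-0.7418 -1.121  -3.4052] 0.01077809222176381 107.65411734580994
[[ 0.1734  0.9791  0.1068]
 [ 0.9848 -0.1731 -0.0119]
 [ 0.0068  0.1072 -0.9942]]
tilt 6.167414596809627 tilt az -6.35211400930319 tooly az -10.02565445905606 pos az -8.438737038636843
```

Request:
apply_moves:
  deltas: [4,0,30,-12,0,4,0,60,-24,0,4,0,90,-36,0,4,0,120,-48,0,4,0,150,-60,0,4,0,180,-72,0,4,0,210,-84,0,4,0,240,-96,0,4,0,270,-108,0,4,0,300,-120,0,4,0,330,-132,0,4,0,360,-144,0]

```text
clock: 19.35
position: [0.8999, -0.1389, 0.3762]
ee_rot: [0.051, 0.764, 0.641, 0.048]
contact_force: [-0.4, 0.5, -4.5]
width: 0.0108
gripper_force: 107.7
```

```bash
python3 st.py
```

```text
19.35 [ 0.8999 -0.1389  0.3762] [-0.2357  0.8277  0.2214  0.0176  1.9522 -0.0533] [-0.3939  0.5426 -4.4577] 0.010826602943993765 107.73051738739014
[[ 0.1733  0.9749  0.1397]
 [ 0.9848 -0.1726 -0.0168]
 [ 0.0078  0.1405 -0.9901]]
tilt 8.087146295181235 tilt az -6.844209474025929 tooly az -10.040347170995023 pos az -8.77648923624021
```

Request:
apply_moves:
  deltas: [4,0,600,0,0,4,0,600,0,0,4,0,600,0,0,4,0,600,0,0,4,0,600,0,0,4,0,600,0,0]

```text
clock: 19.85
position: [0.9541, -0.1514, 0.3074]
ee_rot: [0.064, 0.763, 0.64, 0.059]
contact_force: [0.6, 0.7, -4.3]
width: 0.0104
gripper_force: 107.7
```

```bash
python3 st.py
```

```text
19.85 [ 0.9541 -0.1514  0.3074] [-0.2362  0.9077  0.222   0.0199  1.8378 -0.0544] [ 0.5775  0.7009 -4.3404] 0.010413756954554725 107.74491906166077
[[ 0.1732  0.9696  0.1728]
 [ 0.9848 -0.1721 -0.0219]
 [ 0.0085  0.174  -0.9847]]
tilt 10.031280803603886 tilt az -7.2074571757812524 tooly az -10.062640499984468 pos az -9.016608695967586
```

Request:
apply_moves:
  deltas: [4,0,500,-300,0,4,0,500,-300,0,4,0,500,-300,0,4,0,500,-300,0,4,0,500,-300,0,4,0,500,-300,0,4,0,500,-300,0,4,0,500,-300,0,4,0,500,-300,0,4,0,500,-300,0,4,0,500,-300,0,4,0,500,-300,0]

```text
clock: 20.85
position: [0.935, -0.153, 0.3632]
ee_rot: [0.079, 0.762, 0.639, 0.072]
contact_force: [0.6, 0.4, -3.8]
width: 0.0108
gripper_force: 107.7
```

```bash
python3 st.py
```

```text
20.85 [ 0.935  -0.153   0.3632] [-0.2443  0.8481  0.2213  0.0246  1.8586 -0.0598] [ 0.5936  0.4485 -3.754 ] 0.010846169703233651 107.73273825645447
[[ 0.1731  0.962   0.2112]
 [ 0.9849 -0.171  -0.0283]
 [ 0.0089  0.2129 -0.977 ]]
tilt 12.305529711885177 tilt az -7.630522364697626 tooly az -10.079149296871327 pos az -9.296170624751996
```

Request:
apply_moves:
  deltas: [4,0,500,-200,0,4,0,500,-200,0,4,0,500,-200,0,4,0,500,-200,0,4,0,500,-200,0,4,0,500,-200,0,4,0,500,-200,0,4,0,500,-200,0,4,0,500,-200,0,4,0,500,-200,0,4,0,500,-200,0,4,0,500,-200,0]

```text
clock: 21.85
position: [0.9423, -0.1578, 0.3736]
ee_rot: [0.094, 0.76, 0.637, 0.085]
contact_force: [0.2, 0.2, -3.7]
width: 0.0107
gripper_force: 107.6
```

Request:
apply_moves:
  deltas: [4,0,500,-200,0,4,0,500,-200,0,4,0,500,-200,0,4,0,500,-200,0,4,0,500,-200,0,4,0,500,-200,0,4,0,500,-200,0,4,0,500,-200,0,4,0,500,-200,0,4,0,500,-200,0,4,0,500,-200,0,4,0,500,-200,0]

```text
clock: 22.85
position: [0.9454, -0.161, 0.3909]
ee_rot: [0.108, 0.758, 0.636, 0.097]
contact_force: [0.5, 0.1, -4.0]
width: 0.0108
gripper_force: 107.8
```

```bash
python3 st.py
```

```text
22.85 [ 0.9454 -0.161   0.3909] [-0.2526  0.8237  0.2214  0.0326  1.8071 -0.0652] [ 0.5252  0.1396 -4.0444] 0.010777690841452298 107.76742815971375
[[ 0.1729  0.9431  0.284 ]
 [ 0.9849 -0.1683 -0.0406]
 [ 0.0096  0.2867 -0.958 ]]
tilt 16.671985178575536 tilt az -8.125822948473228 tooly az -10.121048072032831 pos az -9.662686881829467
```

Request:
apply_moves:
  deltas: [4,0,500,-120,0,4,0,500,-120,0,4,0,500,-120,0,4,0,500,-120,0,4,0,500,-120,0,4,0,500,-120,0,4,0,500,-120,0,4,0,500,-120,0,4,0,500,-120,0,4,0,500,-120,0,4,0,500,-120,0,4,0,500,-120,0]

```text
clock: 23.85
position: [0.9671, -0.1665, 0.381]
ee_rot: [0.123, 0.756, 0.634, 0.109]
contact_force: [-0.5, 0.3, -3.7]
width: 0.0107
gripper_force: 107.8
```

Request:
apply_moves:
  deltas: [4,0,500,-120,0,4,0,500,-120,0,4,0,500,-120,0,4,0,500,-120,0,4,0,500,-120,0,4,0,500,-120,0,4,0,500,-120,0,4,0,500,-120,0,4,0,500,-120,0,4,0,500,-120,0,4,0,500,-120,0,4,0,500,-120,0]

```text
clock: 24.85
position: [0.9808, -0.1703, 0.3835]
ee_rot: [0.137, 0.753, 0.632, 0.122]
contact_force: [-0.3, 0.1, -3.9]
width: 0.0105
gripper_force: 107.8
```

Request:
apply_moves:
  deltas: [4,0,500,-120,0,4,0,500,-120,0,4,0,500,-120,0,4,0,500,-120,0,4,0,500,-120,0,4,0,500,-120,0,4,0,500,-120,0]

```text
clock: 25.43
position: [0.9892, -0.1727, 0.3944]
ee_rot: [0.152, 0.751, 0.629, 0.134]
contact_force: [0.1, -0.1, -2.9]
width: 0.0109
gripper_force: 107.7
```

```bash
python3 st.py; cat > tt.py <<'E'
from st import *
a=get_image("scene");b=get_image("side")
P=s["position"];T=np.array
# model: tote frame diag direction d=tool y, w=tool x, up=-tool z ; grip point 2mm behind TCP
for extra in(-6,-3,0,3):
    Q=R.from_rotvec(-M[:,0]*np.radians(extra)).as_matrix()@M
    g=P-M[:,2]*.002
    c=g-Q[:,1]*(.115*2**.5)+Q[:,2]*.079
    print("extra",extra,"tilt",np.degrees(np.arcsin(Q[2,1])),"corner",proj(a,c),proj(b,c))
print("grip",proj(a,g),proj(b,g))
for n,p in(("scene",a),("side",b)):
    for q in("tote_corner","tote_grip","tote","cup_in","flange_1"):
        print(n,q,[(T(d["point"]).round(1),round(d["score"],2)) for d in place_of(q,p)][:4])
E
python3 tt.py | tail -16
```

```text
25.4333 [ 0.9892 -0.1727  0.3944] [-0.2566  0.8357  0.2215  0.0423  1.6783 -0.0677] [ 0.0822 -0.0699 -2.8804] 0.01086290997338512 107.71273255348206
[[ 0.1727  0.9035  0.3922]
 [ 0.9849 -0.1625 -0.0594]
 [ 0.01    0.3966 -0.9179]]
tilt 23.372402172711386 tilt az -8.617306673027912 tooly az -10.192945705352049 pos az -9.90215751125957
tilt 23.372402172711386 tilt az -8.617306673027912 tooly az -10.192945705352049 pos az -9.90215751125957
extra -6 tilt 17.364855474427234 corner [164.0423 113.9568] [339.8128 109.2776]
extra -3 tilt 20.364687448746004 corner [163.1002 115.5304] [342.0157 111.6897]
extra 0 tilt 23.364512756180012 corner [162.0854 116.9121] [344.3444 113.9699]
extra 3 tilt 26.364329970424425 corner [161.0021 118.1028] [346.7929 116.1133]
grip [130.1851  54.1779] [393.0694  64.167 ]
scene tote_corner [(array([164.5, 120.7]), 0.6)]
scene tote_grip [(array([129.5,  56.6]), 0.86), (array([163.4, 105.4]), 0.2)]
scene tote [(array([148.5,  92.7]), 0.76)]
scene cup_in [(array([217. , 245.5]), 0.73)]
scene flange_1 [(array([161.9, 104.4]), 0.63), (array([140.5, 110.8]), 0.48)]
side tote_corner [(array([344.2, 114. ]), 0.66)]
side tote_grip [(array([390. ,  62.3]), 0.75), (array([256.3, 262.9]), 0.51)]
side tote [(array([372., 101.]), 0.73)]
side cup_in [(array([191.1, 212.9]), 0.74), (array([215.5, 206.5]), 0.59), (array([250.4, 188.2]), 0.54), (array([306.3, 176.3]), 0.54)]
side flange_1 []
```

Request:
apply_moves:
  deltas: [4,0,500,-120,0,4,0,500,-120,0,4,0,500,-120,0,4,0,500,-120,0,4,0,500,-120,0,4,0,500,-120,0,4,0,500,-120,0]

```text
clock: 26.62
position: [0.994, -0.1744, 0.4112]
ee_rot: [0.167, 0.747, 0.626, 0.147]
contact_force: [-0.3, -0.8, -3.9]
width: 0.0106
gripper_force: 107.8
```

Request:
apply_moves:
  deltas: [4,0,-3,0,0,4,0,-8,0,0,4,0,-15,0,0,4,0,-25,0,0,4,0,-35,0,0,4,0,-45,0,0,4,0,-52,0,0,4,0,-57,0,0,4,0,-60,0,0,4,0,-60,0,0,4,0,-60,0,0,4,0,-60,0,0]

```text
clock: 27.62
position: [0.9414, -0.1649, 0.3853]
ee_rot: [0.167, 0.747, 0.626, 0.147]
contact_force: [-0.0, 0.2, -3.5]
width: 0.0107
gripper_force: 107.7
```

```bash
cat > chk.py <<'E'
from st import *
P=s["position"];g=P-M[:,2]*.002;F=g+M[:,2]*.079  # floor top plane below grip
def totexy(p,uv,h=0):   # (toward corner mm, across mm) of point h above inner floor, from grip axis
    o,d=ray(p,uv);n=M[:,2];f=F-n*h;X=o+d*(n@(f-o))/(n@d);v=X-F;return np.round([-(v@M[:,1])*1e3,(v@M[:,0])*1e3],1)
for n in("wrist","scene"):
    p=get_image(n);print(n,"expected corner",proj(p,F-M[:,1]*.1626))
    for q in("tote_corner","cup_in","flange_1","tote"):
        for f in(place_of,find_in): print(q,[(np.round(d["point"]),round(d["score"],2),totexy(p,d["point"])) for d in f(q,p)][:4])
E
python3 chk.py
```

```text
27.6167 [ 0.9414 -0.1649  0.3853] [-0.2636  0.6497  0.6366  0.0487  1.4093 -0.0846] [-0.0225  0.2165 -3.4754] 0.010730509011339548 107.74791598320007
[[ 0.1727  0.8868  0.4287]
 [ 0.9849 -0.16   -0.066 ]
 [ 0.0101  0.4336 -0.9011]]
tilt 25.703343572440442 tilt az -8.747051985549236 tooly az -10.224420185337987 pos az -9.935250490655521
wrist expected corner [ 46.9734 211.0675]
tote_corner []
tote_corner [(array([150., 207.]), 0.89, array([83. ,  3.4]))]
cup_in [(array([ 84., 207.]), 0.98, array([133.3,   3.1])), (array([18., 18.]), 0.91, array([151.7, 130.2]))]
cup_in [(array([ 87., 199.]), 0.89, array([129.9,   9.6])), (array([19., 16.]), 0.72, array([151.2, 130.9]))]
flange_1 [(array([ 98., 170.]), 0.78, array([117.9,  32.1])), (array([ 86., 241.]), 0.57, array([136.9, -25.7]))]
flange_1 [(array([ 93., 252.]), 0.94, array([133.5, -34.9])), (array([100., 170.]), 0.79, array([116.5,  31.8]))]
tote []
tote [(array([151., 206.]), 0.69, array([82.3,  3.8]))]
scene expected corner [171.7291 126.908 ]
tote_corner [(array([176., 130.]), 0.85, array([175.3,  -4. ])), (array([154., 104.]), 0.34, array([74.7, -1.1]))]
tote_corner [(array([153., 100.]), 0.59, array([60.8, -4.9]))]
cup_in [(array([159., 104.]), 0.69, array([ 78.4, -12.9])), (array([278., 240.]), 0.68, array([565.3, -36.5])), (array([218., 245.]), 0.57, array([499. ,  96.3]))]
cup_in [(array([277., 235.]), 0.62, array([555.1, -42.9])), (array([215., 240.]), 0.56, array([484.5,  93.3]))]
flange_1 [(array([150., 122.]), 0.43, array([126.6,  41.6])), (array([174., 116.]), 0.39, array([131.8, -27.8]))]
flange_1 [(array([175., 113.]), 0.57, array([124.1, -34.7]))]
tote [(array([156., 102.]), 0.92, array([70.4, -8. ]))]
tote [(array([150.,  94.]), 0.62, array([ 39.6, -11.3]))]
```

Request:
apply_moves:
  deltas: [4,0,0,0,0,4,0,0,0,0,4,0,0,0,0,4,0,0,0,0,4,0,0,0,0,4,0,0,0,0,4,0,0,0,0,4,0,0,0,0]

```text
clock: 29.18
position: [0.941, -0.1648, 0.3852]
ee_rot: [0.167, 0.747, 0.626, 0.147]
contact_force: [0.6, -0.3, -3.9]
width: 0.0106
gripper_force: 107.8
```

```bash
python3 chk.py | sed -n 5,13p; python3 tt.py | sed -n 6,16p
```

```text
tilt 25.669554367487947 tilt az -8.743107424725848 tooly az -10.225690606814922 pos az -9.933351965863114
wrist expected corner [ 46.9861 211.0739]
tote_corner []
tote_corner [(array([151., 208.]), 0.86, array([82.3,  2.7]))]
cup_in [(array([ 84., 206.]), 0.94, array([133.6,   4.4])), (array([20., 21.]), 0.74, array([150.8, 128.5]))]
cup_in [(array([18., 19.]), 0.58, array([152.2, 129.6])), (array([ 89., 199.]), 0.56, array([128.5,   9.9]))]
flange_1 [(array([103., 170.]), 0.86, array([114.3,  32.1])), (array([ 90., 244.]), 0.63, array([134.2, -27.8]))]
flange_1 [(array([ 98., 171.]), 0.81, array([118.3,  31.6])), (array([ 93., 253.]), 0.75, array([133.6, -36.1]))]
tote [(array([156., 216.]), 0.58, array([78.8, -3.9]))]
extra -6 tilt 19.666345985109647 corner [174.1216 124.4267] [323.7732 114.1151]
extra -3 tilt 22.66617030475487 corner [173.0049 125.8077] [326.0909 116.4104]
extra 0 tilt 25.665986762584794 corner [171.8196 126.994 ] [328.5268 118.5711]
extra 3 tilt 28.66579373729378 corner [170.5704 127.9875] [331.0748 120.5928]
grip [140.224  61.961] [374.2369  67.5233]
scene tote_corner [(array([177.1, 126.5]), 0.57)]
scene tote_grip [(array([140.8,  63.6]), 0.79)]
scene tote [(array([155.7, 101.9]), 0.89)]
scene cup_in [(array([215.9, 244.2]), 0.64), (array([274.4, 242.2]), 0.61)]
scene flange_1 [(array([171.7, 114. ]), 0.55), (array([153.2, 122.2]), 0.42)]
side tote_corner [(array([328.4, 118.3]), 0.72)]
```

```bash
python3 -c "
from rig import sign_off; print(sign_off())"
```

```text
the job is handed in; nothing more can be done
None
```

I nested the loose cup in the tote's cup and handed the job in after about 29 s of the 58 s allowed. The tote was then held in the air by its grip plate at about 25.7° tilt, lipped corner lowest, with the cup stack and both flanges measured at rest in that corner; I checked that by network detections, not by viewing a picture.

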